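# Gearbox gears from the strip-down rack to the assembly rack in reverse order

## Robot

A 6-joint arm with a two-finger parallel gripper is mounted at the origin on the work surface. World frame = base frame: x ahead of the robot, y to its left, z up, the work surface at z = 0. Lengths are in m, angles in rad, forces in N, time in s.
With the tool pointing down it reaches from about 0.275 to 1 m from the base axis. Payload 8.4 kg.
Tool frame: the origin (TCP) lies on the centre line of the jaws, within the pads' length; the fingertips stand env.tips_ahead ahead of it and the grasp point (between the pads) lies 11 mm behind it (env.tips_ahead is the distance from the TCP to the fingertips, in m); z points along the fingers, y is the line along which they close (so a half turn about z gives the same grasp; the last joint's range is limited). The gripper opens to 85 mm and grips with 20 to 120 N. Pads are 22 mm wide; open, the fingers measure 114 mm over their backs; the gripper's body (76 mm by 85 mm) begins 54 mm behind the grasp point. The pads swing forward as they close: fully open they stand 13 mm farther back than shut.
Start: joints at [1.25, 0.353, 1.633, -0, 1.155, -0.002], TCP at [0.196, 0.594, 0.239] pointing down, gripper open.
Joint ranges: [-2.63, 2.63], [-0.92, 2.1], [0.06, 2.66], [-1.3, 4.44], [0, 2.69], [-3.02, 3.02]. Speed limits (rad/s): [2.22, 2.22, 2.79, 3.14, 3.14, 3.14].

## Interface

Orientations are given as a 3x3 rotation matrix whose columns are the frame's x, y, z axes.
In Python, from station import get_obs, vision, workorder, env gives the robot as it stands. The module is installed in compiled form; this text tells all that it offers.
- The arm moves only by the shell command python3 -m inch 'ROWS' [OPENING]. ROWS is JSON, a list that holds one entry, the list of rows, each a list of 6 numbers: the shift along the tool's x, y, z in units of 40 mm (1.0 is 40 mm), then the turn, a rotation vector about the tool's x, y, z in units of 8 degrees (1.0 is 8 degrees). A call has 1 to 5 rows; each row is the pose to reach, as a shift and turn from the pose commanded when the call began, along the tool's axes at that moment; what a row does not reach only later rows make up. A row lasts 1/8 s, in which the tool goes at most 62.5 mm and 10.7 degrees, less where a joint would pass 70% of its speed; a pose out of reach is approached as far as the arm can. A call with a gripper value outside its range is refused whole. OPENING is the closure in counts, from 0 (fully open) to 255 (shut), set as the call begins (- or left out, the last holds). The fingers move at their own pace and stop on an object; the grip force is fixed at half the most. Time passes only in rows, so rows that repeat a pose let the fingers close. It gives the time, the measured TCP pose, the force, the opening and the grip force at its end, in the units of the state.
- get_obs(): the state, without advancing time (a new reading comes with each control period).
- vision.read_camera(name): name is "side" or "top"; returns a dict with "img" (480x640x3 uint8, red, green, blue), "depth" (480x640 float32, m along the optical axis (not along the pixel's ray), 0 where there is no reading), "camera_matrix" (3x3 intrinsics, pixels), "T" (4x4, takes a point from camera to world coordinates). Camera axes: x right, y down, z forward; pixel columns grow to the right and rows downward; lengths in m; the calibration is good to about 2 mm. A picture is of the moment at which its call begins.
- workorder.finish_job(): hands the job in; it is judged then, once.
The state is a dict: "t": time; "joint_pos": joint angles; "joint_vel": joint speeds; "joint_torque": joint torques, N m; "tcp_pos": TCP position; "tool_rot": TCP orientation; "force": force on the tool from outside, world axes, zero at the start; "torque": the same for the moment, N m; "gripper_width": finger opening in m; "gripper_force": force on a finger pad.
Only numpy, scipy, OpenCV 4.12 (cv2) and the standard library are available. Lean on these libraries where they do the work, as an engineer would, in place of code of your own. Each camera call takes 0.05 s, during which the arm holds its last target. There are 200 camera calls.

## Task

The four gears stand on the wooden strip-down rack in the order they came off the gearbox shaft, the first off on the peg nearest that rack's handle. Move them onto the empty grey assembly rack in the reverse order, ready for refitting: the last one off, farthest from the wooden rack's handle, goes on the peg nearest the grey rack's handle, and so on down the row. Leave each gear lying flat and fully down on its own peg, the same way up as before.

Things in the scene. Friction and masses are not known exactly. Their poses are not given: they have to be found in the camera images.
- large_gear_mid (a point): The large gear: plain toothed wheel, 62 mm over the teeth, 18 mm high, about 0.34 kg. Steel, splined bore 26 mm right through, lies flat with a rack peg through its bore. The point is at its centre, half-way up; z is its upright axis (up at the start). Its start yaw is random. Point 9 mm above its underside. Starts on peg_1.
- double_gear_mid (a point): The double gear: two toothed wheels in one piece, the lower 56 mm across and 14 mm high, the upper 40 mm across and 12 mm high, 26 mm in all, about 0.30 kg. Steel, splined bore 26 mm right through, lies flat with a rack peg through its bore. The point is at its centre, half-way up; z is its upright axis (up at the start). Its start yaw is random. Point 13 mm above its underside. Starts on peg_2.
- dog_gear_mid (a point): The dog gear: wheel 50 mm across and 22 mm high (teeth below, fork groove and collar above) with four square dogs standing another 6 mm above its top face, about 0.22 kg. Steel, splined bore 26 mm right through, lies flat with a rack peg through its bore. The point is at its centre, half-way up; z is its upright axis (up at the start). Its start yaw is random. Point 11 mm above its underside, dogs not counted. Starts on peg_3.
- pinion_mid (a point): The pinion: the narrow tall gear, 39 mm over the teeth, 28 mm high, about 0.15 kg. Steel, splined bore 26 mm right through, lies flat with a rack peg through its bore. The point is at its centre, half-way up; z is its upright axis (up at the start). Its start yaw is random. Point 14 mm above its underside. Starts on peg_4.
- peg_1: The peg of the wooden strip-down rack on which the large gear starts; which of the four pegs of that rack it is differs from start to start. Fixed dark steel pin, 10 mm thick, 40 mm tall with the top 6 mm tapering to 5 mm. Origin at its foot on the rack's top face; axes parallel to the rack's.
- peg_2: The peg of the wooden strip-down rack on which the double gear starts; which of the four pegs of that rack it is differs from start to start. Fixed dark steel pin, 10 mm thick, 40 mm tall with the top 6 mm tapering to 5 mm. Origin at its foot on the rack's top face; axes parallel to the rack's.
- peg_3: The peg of the wooden strip-down rack on which the dog gear starts; which of the four pegs of that rack it is differs from start to start. Fixed dark steel pin, 10 mm thick, 40 mm tall with the top 6 mm tapering to 5 mm. Origin at its foot on the rack's top face; axes parallel to the rack's.
- peg_4: The peg of the wooden strip-down rack on which the pinion starts; which of the four pegs of that rack it is differs from start to start. Fixed dark steel pin, 10 mm thick, 40 mm tall with the top 6 mm tapering to 5 mm. Origin at its foot on the rack's top face; axes parallel to the rack's.
- strip_rack: Strip-down rack: light wooden board, carries the gears at the start. 84 x 320 mm, top face 25 mm above the table, fixed. Origin at the underside below the middle of the row; y runs along it to the end with the carrying handle (rod across at y = +158 mm, 65 mm high). Pegs on x = 0 at y = +108, +36, -36, -108 mm. Both long sides are open: pinch across the rack, along x.
- build_rack: Assembly rack: empty grey steel channel with four pegs like those of the wooden rack. 84 x 320 mm, top face 25 mm above the table, fixed. Origin at the underside below the middle of the row; y runs along it to the end with the carrying handle (rod across at y = +158 mm, 65 mm high). Pegs on x = 0 at y = +108, +36, -36, -108 mm. Both long sides are open: pinch across the rack, along x.
Things that resemble listed ones, but are neither listed nor needed, are in the scene too. Leave any red or yellow look-alike of the part that bears pinion_mid alone.

How it is judged:
By the outcome, as a careful person would: the job done as asked, in the order asked, and still so for the second after the job is handed in, with the robot touching nothing.
It also fails if it takes over 96 s, if anything falls off the work surface, if the arm or the gripper's body presses on something with over 40 N, if the wrist force passes 120 N, or if a joint passes its speed limit or range.

## Working session

There is one attempt and no reset: what is moved stays moved. The work goes in short steps, Python scripts to look and compute and a shell command to move; the robot and the scene stay as the last step left them, time stands still between calls to the robot, and variables do not carry over. Pictures are saved under pics/ and viewed, at most 14 in all, crops included, and the job is handed in when it is done.

```bash
mkdir -p pics; ls; python3 - <<'E'
from station import get_obs, vision, env
import cv2,numpy as np
o=get_obs();print(o['t'],o['tcp_pos'],o['tool_rot'],o['gripper_width'],env.tips_ahead)
for n in('side','top'):
    c=vision.read_camera(n);cv2.imwrite(f'pics/{n}0.png',c['img'][:,:,::-1]);np.savez(f'{n}0.npz',**c);print(n,c['camera_matrix'],c['T'])
E
```

```text
pics
0.0 [0.19575601 0.59304077 0.2385632 ] [[-9.49602143e-01  3.13457459e-01 -4.38078290e-04]
 [ 3.13457765e-01  9.49601171e-01 -1.35864263e-03]
 [-9.87700828e-06 -1.42748899e-03 -9.99998981e-01]] 0.08562223494571489 0.008
side [[554.80394161   0.         314.38556365]
 [  0.         554.80394161 251.58241793]
 [  0.           0.           1.        ]] [[ 0.99442083 -0.06541077  0.08275655  0.45034194]
 [-0.10363431 -0.75214685  0.6507957  -0.64911598]
 [ 0.01967603 -0.65574122 -0.75472929  0.80053301]
 [ 0.          0.          0.          1.        ]]
top [[492.87521242   0.         327.55517021]
 [  0.         492.87521242 231.62217825]
 [  0.           0.           1.        ]] [[-0.01343491 -0.98467794  0.17386447  0.37532597]
 [-0.99946078  0.00801423 -0.03184223  0.01428407]
 [ 0.02996095 -0.17419851 -0.98425465  0.9757159 ]
 [ 0.          0.          0.          1.        ]]
```

View pics/top0.png

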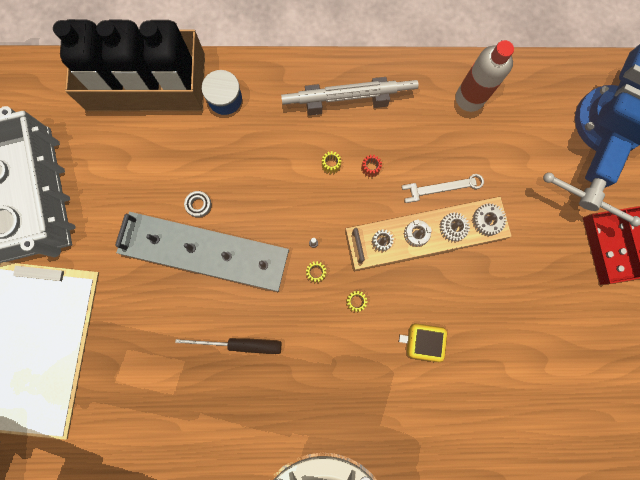

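View pics/side0.png

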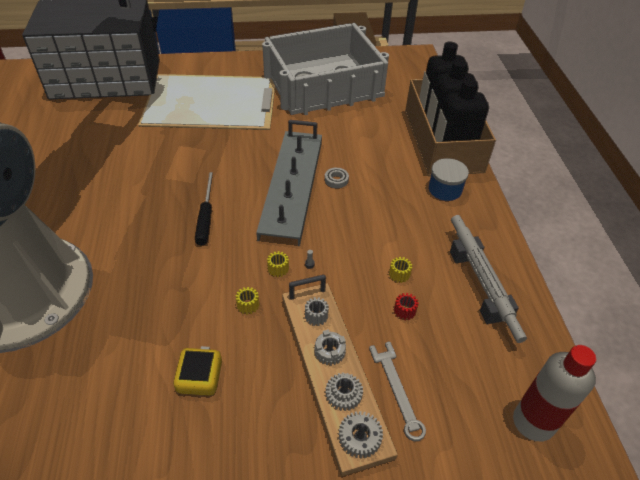

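The top view has the wooden rack's handle at (358,245). From it, the row runs pinion (382,239), dog gear (418,232), double gear (454,226), large gear (490,219). The grey rack's handle is at (126,232), with pegs at (154,239), (191,248), (227,256) and (263,265). Possible mix-ups for the pinion are the yellow ones at (331,161), (316,271) and (357,301) and the red one at (371,165). The ring at (197,204) is a washer or bearing. I choose the steel gears on the wooden rack.

```bash
cat > h.py <<'E'
import numpy as np,cv2
def cloud(c):
    K,T,d=c['camera_matrix'],c['T'],c['depth']
    v,u=np.mgrid[:480,:640]
    p=np.stack([(u-K[0,2])/K[0,0]*d,(v-K[1,2])/K[1,1]*d,d],-1)
    w=p@T[:3,:3].T+T[:3,3]; w[d==0]=np.nan; return w
def proj(c,p):
    q=(np.asarray(p)-c['T'][:3,3])@c['T'][:3,:3]; q=q@c['camera_matrix'].T
    return q[...,:2]/q[...,2:]
E
python3 - <<'E'
from h import *
for n in('top','side'):
    c=dict(np.load(f'{n}0.npz'));w=cloud(c);t=dict(np.load('top0.npz'))
    z=w[...,2]
    for name,ctr in(('grey',(0.43,0.25)),('wood',(0.43,-.18))):
        pass
    m=((z>.019)&(z<.031)).astype(np.uint8)
    m=cv2.morphologyEx(m,cv2.MORPH_OPEN,np.ones((3,3)))
    k,l,s,cc=cv2.connectedComponentsWithStats(m)
    for i in range(1,k):
        if s[i,4]<1500: continue
        P=w[l==i]; r=cv2.minAreaRect(P[:,:2].astype(np.float32)*1000)
        print(n,cc[i].round(),s[i,4],r,P[:,2].mean())
    # peg/gear tops
    m=((z>.034)&(z<.075)).astype(np.uint8)
    k,l,s,cc=cv2.connectedComponentsWithStats(m)
    for i in range(1,k):
        if s[i,4]<12 or s[i,4]>3000: continue
        P=w[l==i]
        print(n,'hi',cc[i].round(),s[i,4],((P.min(0)+P.max(0))/2).round(4),P[:,2].max().round(4))
E
```

```text
top [419. 235.] 4161 ((541.29833984375, -215.8985595703125), (84.47229766845703, 319.9307556152344), 11.300700187683105) 0.024669129132733187
top [204. 251.] 6899 ((508.31878662109375, 225.5189208984375), (319.94927978515625, 84.37596893310547), 76.16352081298828) 0.024894577322559366
top hi [188.  40.] 93 [0.9322 0.2593 0.0553] 0.0749
top hi [148.  93.] 1412 [0.8695 0.3592 0.0545] 0.075
top hi [182.  79.] 281 [0.8658 0.2808 0.0572] 0.075
top hi [143.  84.] 251 [0.842  0.354  0.0548] 0.075
top hi [221.  88.] 1154 [0.8318 0.194  0.0468] 0.0595
top hi [76. 84.] 117 [0.8338 0.4756 0.0549] 0.0743
top hi [105.  85.] 248 [0.8393 0.427  0.0546] 0.0747
top hi [348.  92.] 1909 [ 0.8297 -0.0652  0.0443] 0.0545
top hi [472.  95.] 335 [ 0.8255 -0.3206  0.0545] 0.075
top hi [601. 119.] 543 [ 0.7367 -0.5658  0.0545] 0.0749
top hi [ 48. 189.] 1510 [0.6347 0.5168 0.0545] 0.075
top hi [ 10. 129.] 238 [0.7436 0.5956 0.0546] 0.0749
top hi [490. 219.] 711 [ 0.564  -0.3337  0.0505] 0.067
top hi [586. 207.] 43 [ 0.5793 -0.5092  0.0674] 0.0749
top hi [455. 226.] 542 [ 0.5503 -0.2655  0.0507] 0.0675
top hi 
[... 1543 characters left out ...]
5139 0.245  0.0504] 0.0665
side hi [288. 186.] 58 [0.4973 0.1743 0.0506] 0.0667
side hi [281. 211.] 63 [0.4797 0.105  0.0508] 0.0669
side hi [488. 278.] 2279 [ 0.8302 -0.0675  0.0446] 0.0551
side hi [ 38. 285.] 1742 [ 0.0532 -0.0175  0.0545] 0.075
side hi [309. 252.] 27 [0.5251 0.0095 0.0374] 0.0403
side hi [307. 283.] 292 [ 0.5124 -0.0781  0.0526] 0.0707
side hi [316. 310.] 456 [ 0.5234 -0.1239  0.0502] 0.0663
side hi [330. 346.] 712 [ 0.5371 -0.1935  0.0504] 0.0668
side hi [196. 366.] 1006 [ 0.3306 -0.2063  0.0372] 0.0404
side hi [344. 390.] 934 [ 0.5499 -0.2685  0.0504] 0.0669
side hi [538. 417.] 705 [ 0.8274 -0.3338  0.0545] 0.0749
side hi [360. 433.] 1355 [ 0.5637 -0.3365  0.0505] 0.067
```

```bash
cat > go.py <<'E'
import sys,numpy as np
from scipy.spatial.transform import Rotation as R
from station import get_obs
def units(x,y,z,yaw):
    o=get_obs();A=np.array(o['tool_rot']);a=np.radians(yaw)
    Y=np.array([np.cos(a),np.sin(a),0]);Z=np.array([0,0,-1.]);T=np.stack([np.cross(Y,Z),Y,Z],1)
    return np.r_[A.T@(np.array([x,y,z])-o['tcp_pos'])/.04, R.from_matrix(A.T@T).as_rotvec(True)/8].round(3)
if __name__=='__main__':
    P=dict(W1=(.5224,-.1233,11.3),W2=(.5365,-.194,11.3),W3=(.5507,-.2646,11.3),W4=(.5648,-.3353,11.3),
           G1=(.5314,.3172,-13.9),G2=(.5141,.2473,-13.9),G3=(.4969,.1773,-13.9),G4=(.4796,.1074,-13.9))
    x,y,w=P[sys.argv[1]];o=get_obs()
    print(units(x,y,float(sys.argv[2]),w).tolist(), 'tcp',o['tcp_pos'].round(4),'t',o['t'],'w',round(o['gripper_width'],4),'F',np.round(o['force'],1))
E
python3 go.py W4 .15
python3 - <<'E'
import cv2
a=cv2.imread('pics/top0.png')[190:280,340:520]; cv2.imwrite('pics/crop.png',cv2.resize(a,None,fx=4,fy=4,interpolation=2))
E
```

```text
[-16.037, -19.146, 2.239, -0.008, 0.005, 7.554] tcp [0.1957 0.5931 0.2386] t 0.1 w 0.0851 F [-0.3 -0.2 -0.6]
```

View pics/crop.png

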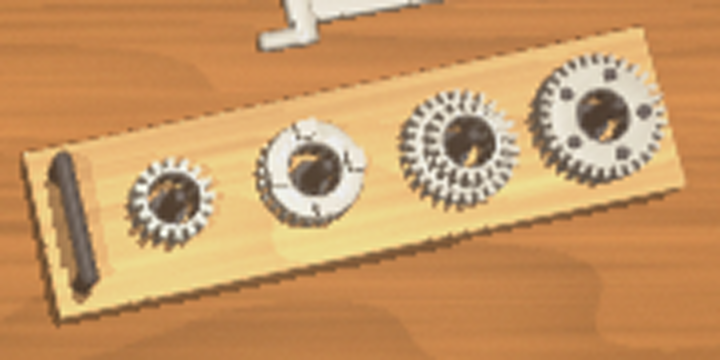

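The crop confirms the order. Left to right from the handle: pinion, dog gear (with dogs), double gear, large gear. Moving over the large gear.

```bash
python3 -m inch '[[[-3,-3.6,0.4,0,0,1.3],[-6,-7.2,0.8,0,0,2.6],[-9,-10.8,1.2,0,0,3.9],[-12,-14.4,1.6,0,0,5.2],[-16,-19,2.2,0,0,6.5]]]' 0; python3 go.py W4 .15
```

```text
t: 0.72
tcp_pos: [0.3109, 0.3022, 0.2122]
tool_rot: [[-0.333, 0.943, 0.0], [0.943, 0.333, 0.0], [-0.0, 0.0, -1.0]]
force: [0.6, 0.3, 0.8]
gripper_width: 0.0853
gripper_force: 0.0
[-17.142, 0.686, 1.557, 0.002, 0.0, 1.016] tcp [0.3109 0.3022 0.2122] t 0.725 w 0.0853 F [0.6 0.3 0.8]
```

```bash
python3 -m inch '[[[-17,0.7,1.5,0,0,1],[-17,0.7,1.5,0,0,1],[-17,0.7,1.5,0,0,1],[-17,0.7,1.5,0,0,1],[-17,0.7,1.5,0,0,1]]]' | head -2;  python3 go.py W4 .15
```

```text
t: 1.35
tcp_pos: [0.4281, 0.0136, 0.1849]
[-9.235, 1.573, 0.874, 0.004, -0.0, 0.053] tcp [0.4281 0.0136 0.1849] t 1.35 w 0.0855 F [ 1.6  0.7 -0.1]
```

```bash
python3 -m inch '[[[-8.4,-0.2,0.5,0,0,0],[-8.4,-0.2,0.5,0,0,0],[-8.4,-0.2,0.5,0,0,0],[-8.4,-0.2,0.5,0,0,0],[-8.4,-0.2,0.5,0,0,0]]]' | head -2;  python3 go.py W4 .1
```

```text
t: 1.98
tcp_pos: [0.4837, -0.2934, 0.1661]
[-1.438, 1.772, 1.652, -0.0, -0.002, 0.051] tcp [ 0.4837 -0.2934  0.1661] t 1.975 w 0.0854 F [ 1.3  0.8 -0.7]
```

```bash
python3 -m inch '[[[-1.44,1.77,0.8,0,0,0.05],[-1.44,1.77,1.6,0,0,0.05],[-1.44,1.77,1.6,0,0,0.05],[-1.44,1.77,1.6,0,0,0.05]]]' | head -2;  python3 go.py W4 .036
```

```text
t: 2.48
tcp_pos: [0.5643, -0.3328, 0.1023]
[-0.065, 0.002, 1.656, -0.007, -0.007, 0.005] tcp [ 0.5643 -0.3328  0.1023] t 2.475 w 0.0854 F [-0.4  0.2  1. ]
```

```bash
python3 -m inch '[[[-0.06,0,0.6,0,0,0],[-0.06,0,1.2,0,0,0],[-0.06,0,1.4,0,0,0],[-0.06,0,1.4,0,0,0]]]' | grep -v rot; python3 - <<'E'
from station import vision
import cv2
a=vision.read_camera('side')['img'][330:480,270:450,::-1]; cv2.imwrite('pics/s1.png',cv2.resize(a,None,fx=4,fy=4,interpolation=2))
E
python3 go.py W4 .036
```

```text
t: 2.98
tcp_pos: [0.5653, -0.3355, 0.0475]
force: [0.4, -0.9, 0.7]
gripper_width: 0.0854
gripper_force: 0.0
[0.015, -0.021, 0.296, 0.008, 0.007, 0.005] tcp [ 0.5657 -0.3357  0.0478] t 3.025 w 0.0857 F [ 0.4 -0.6  0.7]
```

View pics/s1.png

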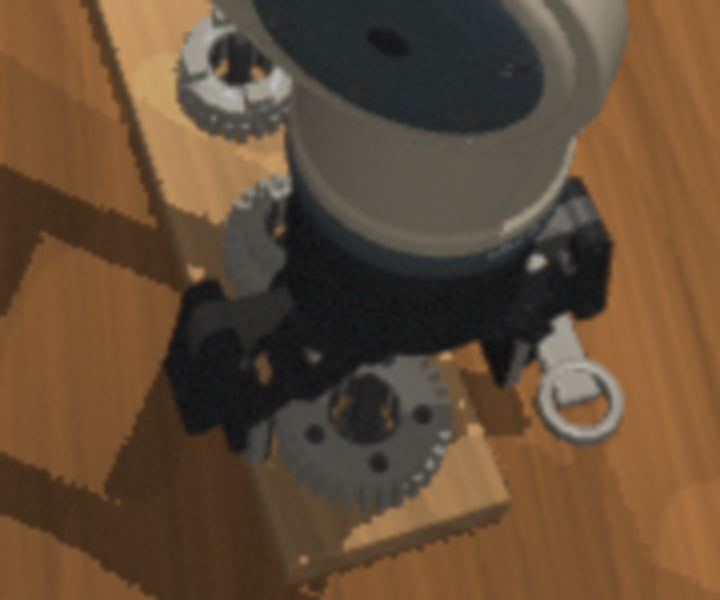

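The jaws straddle the large gear, with tips at about (250,450) and (510,380) in the crop. Lowering and closing.

```bash
python3 -m inch '[[[0,0,0.15,0,0,0],[0,0,0.3,0,0,0],[0,0,0.3,0,0,0]]]' | grep -v rot; python3 -m inch '[[[0,0,0,0,0,0],[0,0,0,0,0,0],[0,0,0,0,0,0],[0,0,0,0,0,0],[0,0,0,0,0,0]]]' 255| grep -v rot; 
```

```text
t: 3.4
tcp_pos: [0.565, -0.3354, 0.0339]
force: [-0.2, 0.2, -0.0]
gripper_width: 0.0853
gripper_force: 0.0
t: 4.03
tcp_pos: [0.5653, -0.3357, 0.0354]
force: [-3.0, 0.7, 7.2]
gripper_width: 0.0598
gripper_force: 62.7
```

```bash
python3 -m inch '[[[0,0,-0.4,0,0,0],[0,0,-0.9,0,0,0],[0,0,-1.4,0,0,0],[0,0,-1.7,0,0,0],[0,0,-1.7,0,0,0]]]'| grep -v rot;  python3 - <<'E'
from station import vision
import cv2
a=vision.read_camera('side')['img'][310:480,250:460,::-1]; cv2.imwrite('pics/s2.png',cv2.resize(a,None,fx=3.5,fy=3.5,interpolation=2))
E
python3 go.py G1 .103
```

```text
t: 4.65
tcp_pos: [0.566, -0.336, 0.104]
force: [-0.6, -0.6, -3.3]
gripper_width: 0.0595
gripper_force: 65.9
[16.171, 2.373, -0.009, 0.005, 0.003, 3.154] tcp [ 0.5655 -0.3357  0.1029] t 4.7 w 0.0599 F [-0.7  0.4 -3.5]
```

View pics/s2.png

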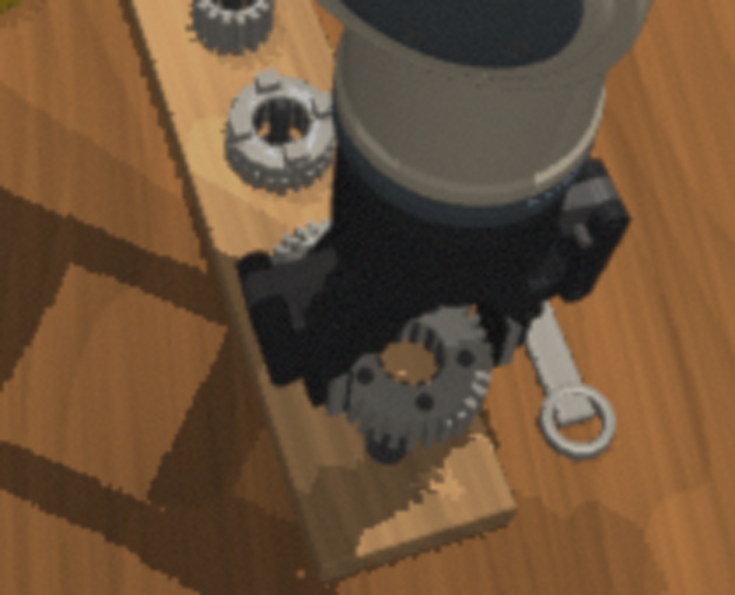

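The large gear is held level and clear of its peg, whose top shows at (385,450).

```bash
python3 -m inch '[[[1.5,0.2,0,0,0,0.6],[3,0.45,-0.1,0,0,1.2],[4.5,0.66,-0.1,0,0,1.8],[6,0.9,-0.1,0,0,2.4],[7.5,1.1,-0.1,0,0,3.1]]]'| grep -v rot;  python3 go.py G1 .106
```

```text
t: 5.32
tcp_pos: [0.5488, -0.0309, 0.1058]
force: [1.0, 1.3, -2.5]
gripper_width: 0.0592
gripper_force: 65.9
[8.354, -2.477, -0.004, -0.006, 0.001, 0.031] tcp [ 0.5488 -0.0309  0.1058] t 5.325 w 0.0592 F [ 1.   1.3 -2.5]
```

```bash
python3 -m inch '[[[1.4,-0.42,0,0,0,0],[2.8,-0.83,0,0,0,0],[4.2,-1.25,0,0,0,0],[5.6,-1.66,0,0,0,0],[7,-2.1,0,0,0,0]]]'| grep -v rot;  python3 go.py G1 .106
```

```text
t: 5.95
tcp_pos: [0.5323, 0.2608, 0.1057]
force: [1.3, -0.5, -2.3]
gripper_width: 0.0593
gripper_force: 65.9
[1.366, -0.35, -0.009, -0.005, 0.005, 0.055] tcp [0.5323 0.2608 0.1057] t 5.95 w 0.0593 F [ 1.3 -0.5 -2.3]
```

```bash
python3 -m inch '[[[0.7,-0.2,0,0,0,0],[1.3,-0.35,0,0,0,0],[1.3,-0.35,0,0,0,0],[1.3,-0.35,0,0,0,0]]]'| grep -v rot;  python3 - <<'E'
from h import *
from station import vision
for n in('top','side'):
    c=vision.read_camera(n); a=c['img']
    u,v=proj(c,np.array([.5314,.3172,.1])).astype(int); print(n,u,v)
    cv2.imwrite(f'pics/g_{n}.png',cv2.resize(a[max(v-60,0):v+60,max(u-80,0):u+80,::-1],None,fx=4,fy=4,interpolation=2))
E
python3 go.py G1 .04; python3 -c "
import cv2;import numpy as np
cv2.imwrite('pics/g1.png',cv2.resize(np.hstack([cv2.imread('pics/g_top.png'),cv2.imread('pics/g_side.png')]),(800,300)))"
```

```text
t: 6.45
tcp_pos: [0.5313, 0.312, 0.1059]
force: [0.7, 0.4, -3.6]
gripper_width: 0.0597
gripper_force: 65.9
top 141 232
side 298 121
[0.133, -0.034, 1.655, -0.003, 0.005, 0.046] tcp [0.5315 0.3118 0.1062] t 6.55 w 0.0594 F [-0.5 -0.1 -3.8]
```

View pics/g1.png

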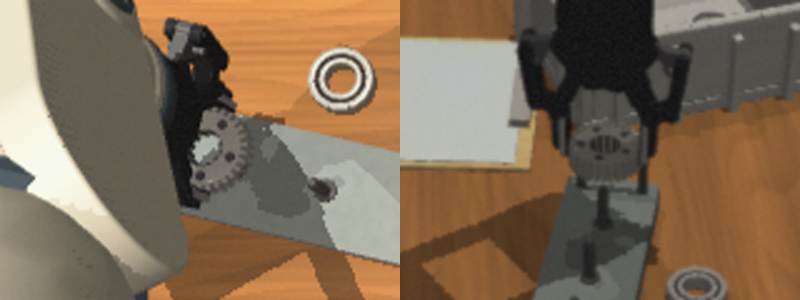

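The gear hangs over the row, with its target peg hidden beneath it. Shifting the last few millimetres and lowering.

```bash
python3 -m inch '[[[0.13,-0.03,0,0,0,0.05],[0.13,-0.03,0.4,0,0,0.05],[0.13,-0.03,0.8,0,0,0.05],[0.13,-0.03,1.2,0,0,0.05],[0.13,-0.03,1.5,0,0,0.05]]]'| grep -v rot;python3 -m inch '[[[0,0,0.1,0,0,0],[0,0,0.2,0,0,0],[0,0,0.2,0,0,0]]]'| grep -v rot;  python3 go.py G1 .036
```

```text
t: 7.18
tcp_pos: [0.531, 0.3179, 0.0447]
force: [0.3, -0.5, -2.4]
gripper_width: 0.0597
gripper_force: 65.9
t: 7.55
tcp_pos: [0.5317, 0.3183, 0.0385]
force: [0.0, 0.2, -2.5]
gripper_width: 0.0596
gripper_force: 65.9
[-0.028, 0.0, 0.063, 0.001, -0.001, 0.005] tcp [0.5317 0.3183 0.0385] t 7.55 w 0.0596 F [ 0.   0.2 -2.5]
```

```bash
python3 -m inch '[[[0,0,0.07,0,0,0],[0,0,0.07,0,0,0]]]'| grep -v rot;python3 -m inch '[[[0,0,0,0,0,0],[0,0,0,0,0,0],[0,0,0,0,0,0],[0,0,0,0,0,0]]]' 0| grep -v rot; python3 -m inch '[[[0,0,-0.4,0,0,0],[0,0,-1,0,0,0],[0,0,-1.6,0,0,0],[0,0,-1.8,0,0,0]]]'| grep -v rot; python3 go.py W3 .11
```

```text
t: 7.8
tcp_pos: [0.5316, 0.3182, 0.0357]
force: [-0.5, 0.3, -4.0]
gripper_width: 0.0597
gripper_force: 65.9
t: 8.3
tcp_pos: [0.5317, 0.3183, 0.0358]
force: [0.4, 0.7, -0.1]
gripper_width: 0.0855
gripper_force: 0.0
t: 8.8
tcp_pos: [0.5326, 0.3189, 0.1101]
force: [-0.1, 0.0, 0.5]
gripper_width: 0.0854
gripper_force: 0.0
[-14.053, 3.935, -0.021, 0.02, -0.013, -3.146] tcp [0.5326 0.3189 0.1101] t 8.8 w 0.0854 F [-0.1  0.   0.5]
```

```bash
python3 -m inch '[[[-1.4,0.4,0,0,0,-0.6],[-2.8,0.8,0,0,0,-1.2],[-4.2,1.2,0,0,0,-1.8],[-5.6,1.6,0,0,0,-2.4],[-7,1.95,0,0,0,-3.1]]]'| grep -v rot;  python3 - <<'E'
from h import *
from station import vision
for n in('top','side'):
    w=cloud(vision.read_camera(n)); d=np.hypot(w[...,0]-.5314,w[...,1]-.3172)
    for lo,hi in((.036,.05),(.055,.07)):
        P=w[(d<.04)&(w[...,2]>lo)&(w[...,2]<hi)]
        print(n,len(P),((P.min(0)+P.max(0))/2).round(4),np.median(P[:,2]).round(4))
E
python3 go.py W3 .11
```

```text
t: 9.43
tcp_pos: [0.54, 0.0259, 0.1077]
force: [0.2, 0.4, -0.1]
gripper_width: 0.0856
gripper_force: 0.0
top 701 [0.5329 0.3191 0.0429] 0.0425
top 26 [0.5312 0.3187 0.0614] 0.061
side 145 [0.514  0.3165 0.0416] 0.0427
[-7.116, -1.086, -0.053, -0.006, 0.007, -0.053] tcp [0.5397 0.0231 0.1076] t 9.525 w 0.0851 F [-0.7  1.6 -0. ]Traceback (most recent call last):
  File "<stdin>", line 7, in <module>
    return umr_minimum(a, axis, None, out, keepdims, initial, where)
ValueError: zero-size array to reduction operation minimum which has no identity
```

The large gear is flat and fully down: its top is at 43 mm and the peg comes through the bore.

```bash
python3 -m inch '[[[-1.5,-0.22,0,0,0,0],[-3,-0.45,0,0,0,0],[-4.5,-0.67,0,0,0,0],[-5.9,-0.9,0,0,0,0],[-7.1,-1.08,0,0,0,0]]]'| grep -v rot; python3 -m inch '[[[0,0,0.4,0,0,0],[0,0,0.6,0,0,0],[0,0,0.6,0,0,0]]]' |head -2; python3 go.py W3 .048
```

```text
t: 10.15
tcp_pos: [0.5517, -0.2609, 0.1076]
force: [0.0, -0.0, 0.1]
gripper_width: 0.0857
gripper_force: 0.0
t: 10.52
tcp_pos: [0.5509, -0.2575, 0.0825]
[-0.175, -0.038, 0.863, -0.014, -0.012, -0.037] tcp [ 0.5509 -0.2575  0.0825] t 10.525 w 0.0853 F [ 0.5  0.7 -0.4]
```

```bash
python3 -m inch '[[[-0.17,-0.04,0.4,0,0,0],[-0.17,-0.04,0.8,0,0,0],[-0.17,-0.04,0.88,0,0,0],[-0.17,-0.04,0.88,0,0,0]]]' |head -2; python3 -m inch '[[[0,0,0,0,0,0],[0,0,0,0,0,0],[0,0,0,0,0,0],[0,0,0,0,0,0],[0,0,0,0,0,0]]]' 255| grep -v rot; python3 -m inch '[[[0,0,0,0,0,0],[0,0,0,0,0,0]]]' 255| grep -v rot
```

```text
t: 11.02
tcp_pos: [0.5511, -0.2661, 0.0479]
t: 11.65
tcp_pos: [0.5515, -0.2664, 0.0494]
force: [-2.0, 0.8, 8.8]
gripper_width: 0.037
gripper_force: 59.1
t: 11.9
tcp_pos: [0.5515, -0.2664, 0.0494]
force: [-3.1, 0.5, 8.2]
gripper_width: 0.0366
gripper_force: 59.1
```

```bash
python3 -m inch '[[[0,0,-0.4,0,0,0],[0,0,-0.9,0,0,0],[0,0,-1.4,0,0,0],[0,0,-1.7,0,0,0],[0,0,-1.7,0,0,0]]]'| grep -v rot;  python3 - <<'E'
from station import vision
import cv2
a=vision.read_camera('side')['img'][290:440,240:430,::-1]; cv2.imwrite('pics/s3.png',cv2.resize(a,None,fx=3.5,fy=3.5,interpolation=2))
E
python3 go.py G2 .117
```

```text
t: 12.52
tcp_pos: [0.5521, -0.2666, 0.1179]
force: [-0.8, -0.7, -2.3]
gripper_width: 0.037
gripper_force: 60.5
[12.786, 1.518, -0.008, 0.006, 0.003, 3.104] tcp [ 0.5515 -0.2664  0.1169] t 12.575 w 0.0369 F [-0.4  0.2 -2.1]
```

View pics/s3.png

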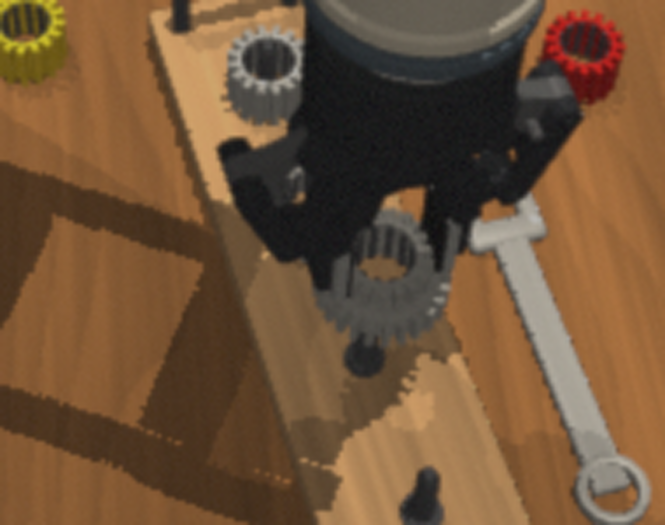

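The double gear is held level, clear of its peg, which shows at (365,355).

```bash
python3 -m inch '[[[1.5,0.18,0,0,0,0.6],[3,0.36,-0.1,0,0,1.2],[4.5,0.53,-0.1,0,0,1.8],[6,0.7,-0.1,0,0,2.4],[7.5,0.9,-0.1,0,0,3.1]]]'| grep tcp;  python3 go.py G2 .117
```

```text
tcp_pos: [0.5289, 0.0369, 0.1198]
[5.014, -1.637, 0.07, -0.007, 0.002, -0.019] tcp [0.5289 0.0369 0.1198] t 13.2 w 0.0369 F [ 0.9  0.2 -3.2]
```

```bash
python3 -m inch '[[[1.4,-0.45,0,0,0,0],[2.8,-0.9,0,0,0,0],[4.2,-1.35,0,0,0,0],[4.95,-1.62,0,0,0,0],[4.95,-1.62,0,0,0,0]]]'| grep tcp;  python3 go.py G2 .117
```

```text
tcp_pos: [0.5135, 0.2448, 0.1196]
[0.063, -0.001, 0.064, -0.007, 0.003, 0.027] tcp [0.5135 0.2448 0.1196] t 13.825 w 0.0372 F [-0.3 -0.7 -3.1]
```

```bash
python3 -m inch '[[[0,0,0.3,0,0,0],[0,0,0.7,0,0,0],[0,0,1.1,0,0,0],[0,0,1.4,0,0,0],[0,0,1.55,0,0,0]]]'| grep -v rot;python3 -m inch '[[[0,0,0.1,0,0,0],[0,0,0.18,0,0,0],[0,0,0.18,0,0,0]]]'| grep -v rot;  python3 go.py G2 .0494
```

```text
t: 14.45
tcp_pos: [0.514, 0.2424, 0.0572]
force: [0.4, -0.3, -3.3]
gripper_width: 0.037
gripper_force: 60.5
t: 14.82
tcp_pos: [0.5144, 0.2429, 0.0513]
force: [0.1, -0.1, -3.2]
gripper_width: 0.037
gripper_force: 60.5
[0.105, -0.033, 0.048, 0.001, -0.0, 0.005] tcp [0.5144 0.2429 0.0513] t 14.825 w 0.037 F [ 0.1 -0.1 -3.2]
```

```bash
python3 -m inch '[[[0.08,-0.02,0,0,0,0],[0.08,-0.02,0.05,0,0,0],[0.08,-0.02,0.05,0,0,0]]]'| grep -v rot;python3 -m inch '[[[0,0,0,0,0,0],[0,0,0,0,0,0],[0,0,0,0,0,0],[0,0,0,0,0,0]]]' 0| grep -v rot; python3 -m inch '[[[0,0,-0.4,0,0,0],[0,0,-1,0,0,0],[0,0,-1.5,0,0,0],[0,0,-1.5,0,0,0]]]'| grep tcp; python3 go.py W2 .11
```

```text
t: 15.2
tcp_pos: [0.5147, 0.2465, 0.0495]
force: [-0.2, 0.7, 0.3]
gripper_width: 0.0368
gripper_force: 60.8
t: 15.7
tcp_pos: [0.5144, 0.2461, 0.0493]
force: [-0.2, -0.4, 0.1]
gripper_width: 0.0855
gripper_force: 0.0
tcp_pos: [0.5157, 0.2467, 0.1115]
[-10.573, 3.146, 0.021, 0.026, -0.013, -3.146] tcp [0.5157 0.2467 0.1115] t 16.2 w 0.0858 F [ 0.6  0.7 -0.7]
```

```bash
python3 -m inch '[[[-1.4,0.4,0,0,0,-0.6],[-2.8,0.8,0,0,0,-1.2],[-4.2,1.2,0,0,0,-1.8],[-5.6,1.67,0,0,0,-2.4],[-7,2.1,0,0,0,-3.1]]]'| grep tcp;  cat > chk.py <<'E'
from h import *
from station import vision
import sys
x,y,lo,hi=map(float,sys.argv[1:])
for n in('top','side'):
    w=cloud(vision.read_camera(n)); d=np.hypot(w[...,0]-x,w[...,1]-y)
    for a,b in((lo,hi),(.056,.07)):
        P=w[(d<.04)&(w[...,2]>a)&(w[...,2]<b)]
        if len(P):print(n,len(P),((P.min(0)+P.max(0))/2).round(4),np.median(P[:,2]).round(4),P[:,2].max())
E
python3 chk.py .5141 .2473 .044 .056
python3 go.py W2 .11
```

```text
tcp_pos: [0.5285, -0.0477, 0.1089]
top 231 [0.5158 0.2478 0.0498] 0.0503 0.05561458751925408
top 22 [0.5138 0.2485 0.0619] 0.0617 0.0672545858436353
side 55 [0.5029 0.2457 0.0487] 0.0495 0.053220973693248075
[-3.56, -0.484, -0.023, -0.001, 0.008, -0.055] tcp [ 0.5287 -0.0505  0.1089] t 16.925 w 0.0851 F [ 0.3  0.1 -0.4]
```

The double gear sits right: its top is at 50 mm and the peg shows through. Next is the dog gear.

```bash
python3 -m inch '[[[-1.4,-0.2,0,0,0,0],[-2.7,-0.4,0,0,0,0],[-3.55,-0.48,0,0,0,0],[-3.55,-0.48,0,0,0,0],[-3.55,-0.48,0.3,0,0,0]]]'| grep tcp; python3 -m inch '[[[0,0,0.4,0,0,0],[0,0,0.4,0,0,0],[0,0,0.4,0,0,0]]]' |grep tcp; python3 go.py W2 .038
```

```text
tcp_pos: [0.5371, -0.1882, 0.0971]
tcp_pos: [0.5368, -0.1883, 0.0809]
[-0.139, -0.034, 1.073, -0.004, -0.003, -0.04] tcp [ 0.5368 -0.1883  0.0809] t 17.925 w 0.0851 F [-0.7  0.7 -0.3]
```

```bash
python3 -m inch '[[[-0.13,-0.03,0.3,0,0,0],[-0.13,-0.03,0.7,0,0,0],[-0.13,-0.03,1.06,0,0,0],[-0.13,-0.03,1.06,0,0,0]]]' |grep tcp; python3 -m inch '[[[0,0,0,0,0,0],[0,0,0,0,0,0],[0,0,0,0,0,0],[0,0,0,0,0,0],[0,0,0,0,0,0]]]' 255| grep -v rot; python3 -m inch '[[[0,0,0,0,0,0]]]' 255| grep -v rot
```

```text
tcp_pos: [0.5355, -0.1938, 0.0371]
t: 19.05
tcp_pos: [0.5372, -0.1943, 0.04]
force: [-2.0, -0.0, 6.8]
gripper_width: 0.0481
gripper_force: 60.5
t: 19.18
tcp_pos: [0.5371, -0.1943, 0.04]
force: [-1.5, 1.3, 7.4]
gripper_width: 0.0477
gripper_force: 60.5
```

```bash
python3 -m inch '[[[0,0,-0.4,0,0,0],[0,0,-0.9,0,0,0],[0,0,-1.4,0,0,0],[0,0,-1.7,0,0,0],[0,0,-1.7,0,0,0]]]'| grep -v rot;  python3 - <<'E'
from station import vision
import cv2
a=vision.read_camera('side')['img'][240:400,220:430,::-1]; cv2.imwrite('pics/s4.png',cv2.resize(a,None,fx=3,fy=3,interpolation=2))
E
python3 go.py G3 .108
```

```text
t: 19.8
tcp_pos: [0.5373, -0.1944, 0.108]
force: [-0.1, -0.1, -2.9]
gripper_width: 0.0478
gripper_force: 62.4
[9.309, 0.782, -0.024, 0.005, 0.002, 3.104] tcp [ 0.5368 -0.1943  0.1072] t 19.85 w 0.0479 F [ 0.2  0.3 -2.1]
```

View pics/s4.png

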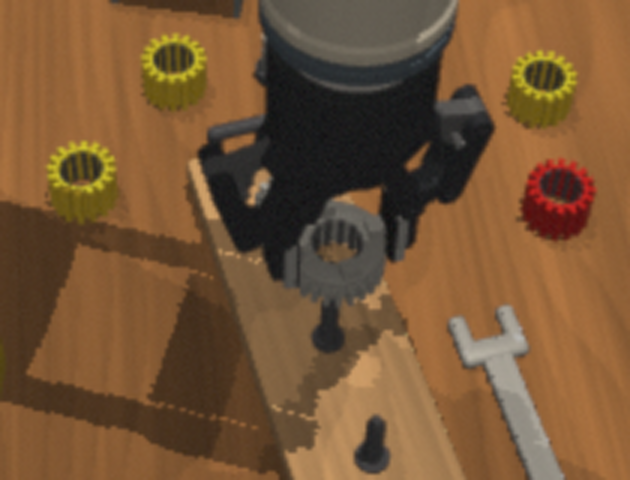

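The dog gear is held level, clear of its peg at (328,335).

```bash
python3 -m inch '[[[1.5,0.13,0,0,0,0.6],[3,0.25,-0.1,0,0,1.2],[4.5,0.38,-0.1,0,0,1.8],[6,0.5,-0.1,0,0,2.4],[7.5,0.63,-0.1,0,0,3.1]]]'| grep tcp; python3 -m inch '[[[0,0,0,0,0,0],[0,0,0,0,0,0]]]'| grep tcp; python3 go.py G3 .108
```

```text
tcp_pos: [0.5036, 0.1068, 0.1101]
tcp_pos: [0.504, 0.1051, 0.1102]
[1.711, -0.601, 0.054, -0.007, 0.006, 0.019] tcp [0.504  0.1051 0.1102] t 20.725 w 0.0483 F [ 1.1 -0.4 -3.5]
```

```bash
python3 -m inch '[[[0.9,-0.3,0,0,0,0],[1.71,-0.6,0,0,0,0],[1.71,-0.6,0,0,0,0],[1.71,-0.6,0.2,0,0,0],[1.71,-0.6,0.5,0,0,0]]]'| grep tcp; python3 -m inch '[[[0,0,0,0,0,0],[0,0,0,0,0,0]]]'| grep tcp; python3 go.py G3 .041
```

```text
tcp_pos: [0.4978, 0.1759, 0.0902]
tcp_pos: [0.4976, 0.1768, 0.0906]
[0.01, -0.019, 1.239, -0.004, 0.003, -0.0] tcp [0.4976 0.1768 0.0906] t 21.6 w 0.0477 F [ 0.  -0.2 -2.5]
```

```bash
python3 -m inch '[[[0,0,0.3,0,0,0],[0,0,0.7,0,0,0],[0,0,1.05,0,0,0],[0,0,1.2,0,0,0],[0,0,1.24,0,0,0]]]'| grep -v rot;python3 -m inch '[[[0,0,0,0,0,0],[0,0,0,0,0,0]]]'| grep -v rot;  python3 go.py G3 .04
```

```text
t: 22.22
tcp_pos: [0.4973, 0.1772, 0.0406]
force: [0.6, 0.8, -2.4]
gripper_width: 0.048
gripper_force: 62.4
t: 22.48
tcp_pos: [0.4979, 0.1774, 0.0416]
force: [-0.2, 0.0, -2.1]
gripper_width: 0.0477
gripper_force: 62.4
[-0.008, -0.024, 0.041, 0.005, -0.003, 0.005] tcp [0.4979 0.1774 0.0416] t 22.475 w 0.0477 F [-0.2  0.  -2.1]
```

```bash
python3 -m inch '[[[0,0,0.05,0,0,0],[0,0,0.05,0,0,0]]]'| grep -v rot;python3 -m inch '[[[0,0,0,0,0,0],[0,0,0,0,0,0],[0,0,0,0,0,0],[0,0,0,0,0,0]]]' 0| grep -v rot; python3 -m inch '[[[0,0,-0.4,0,0,0],[0,0,-1,0,0,0],[0,0,-1.6,0,0,0],[0,0,-1.7,0,0,0],[0,0,-1.7,0,0,0]]]'| grep tcp; python3 go.py W1 .11
```

```text
t: 22.72
tcp_pos: [0.498, 0.1774, 0.04]
force: [-2.5, -0.7, 6.8]
gripper_width: 0.0479
gripper_force: 63.2
t: 23.22
tcp_pos: [0.4976, 0.1773, 0.0392]
force: [0.1, -0.3, 0.5]
gripper_width: 0.0853
gripper_force: 0.0
tcp_pos: [0.4977, 0.1773, 0.1075]
[-7.148, 2.401, -0.063, 0.005, -0.002, -3.146] tcp [0.4977 0.1773 0.1075] t 23.85 w 0.0852 F [ 0.2  0.7 -0. ]
```

```bash
python3 -m inch '[[[-1.4,0.47,-0.06,0,0,-0.6],[-2.8,0.94,-0.06,0,0,-1.2],[-4.2,1.4,-0.06,0,0,-1.8],[-5.6,1.9,-0.06,0,0,-2.4],[-7.1,2.38,-0.06,0,0,-3.13]]]'| grep tcp; python3 -m inch '[[[0,0,0,0,0,0],[0,0,0,0,0,0]]]'| grep tcp; python3 chk.py .4969 .1773 .038 .056
python3 go.py W1 .044
```

```text
tcp_pos: [0.5214, -0.1225, 0.1087]
tcp_pos: [0.5211, -0.1207, 0.1087]
top 413 [0.4994 0.1811 0.047 ] 0.0472 0.055842217135775085
top 27 [0.505  0.1845 0.0615] 0.0607 0.06674971146956687
side 158 [0.4898 0.1792 0.0471] 0.0476 0.05569313284827904
side 25 [0.4884 0.1671 0.0621] 0.0615 0.06764649971093784
[-0.096, 0.008, 1.626, -0.009, -0.006, -0.012] tcp [ 0.5214 -0.1196  0.109 ] t 24.825 w 0.0853 F [0.1 1.2 0.7]
```

The dog gear sits right: its top face is at 47 mm. Now the pinion.

```bash
python3 -m inch '[[[-0.08,0,0.4,0,0,0],[-0.08,0,0.9,0,0,0],[-0.08,0,1.4,0,0,0],[-0.08,0,1.63,0,0,0],[-0.08,0,1.63,0,0,0]]]' |grep -v rot; python3 -m inch '[[[0,0,0,0,0,0],[0,0,0,0,0,0],[0,0,0,0,0,0],[0,0,0,0,0,0],[0,0,0,0,0,0]]]' 255| grep -v rot; python3 -m inch '[[[0,0,0,0,0,0],[0,0,0,0,0,0]]]' 255| grep -v rot
```

```text
t: 25.45
tcp_pos: [0.522, -0.1233, 0.0435]
force: [-0.6, 0.4, 0.1]
gripper_width: 0.0852
gripper_force: 0.0
t: 26.08
tcp_pos: [0.5229, -0.1241, 0.0455]
force: [-2.3, 0.3, 9.8]
gripper_width: 0.0368
gripper_force: 58.9
t: 26.32
tcp_pos: [0.5229, -0.124, 0.0455]
force: [-2.7, 0.8, 9.9]
gripper_width: 0.0373
gripper_force: 58.9
```

```bash
python3 -m inch '[[[0,0,-0.4,0,0,0],[0,0,-0.9,0,0,0],[0,0,-1.4,0,0,0],[0,0,-1.7,0,0,0],[0,0,-1.7,0,0,0]]]'| grep -v rot;  python3 - <<'E'
from station import vision
import cv2
a=vision.read_camera('side')['img'][200:360,220:430,::-1]; cv2.imwrite('pics/s5.png',cv2.resize(a,None,fx=3,fy=3,interpolation=2))
E
python3 go.py G4 .114
```

```text
t: 26.95
tcp_pos: [0.5232, -0.1241, 0.1135]
force: [0.5, -0.5, -1.5]
gripper_width: 0.0372
gripper_force: 60.5
[5.883, 0.064, -0.033, 0.005, 0.001, 3.134] tcp [ 0.5227 -0.1239  0.1127] t 27.0 w 0.037 F [-0.  -0.3 -2.5]
```

View pics/s5.png

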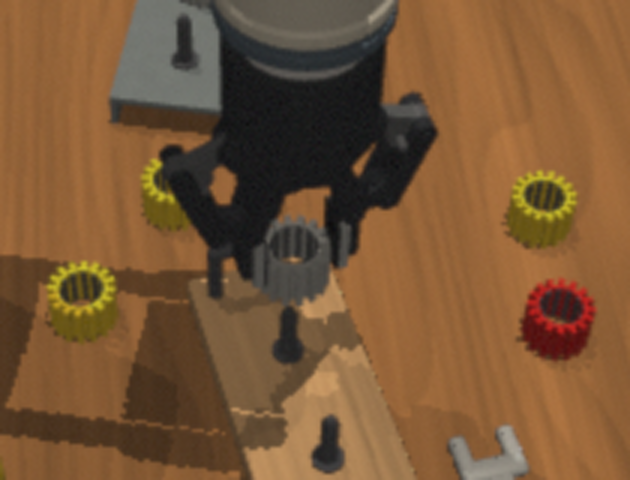

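The pinion is held level and clears the handle, which is at (215,275). Carrying it to the last peg.

```bash
python3 -m inch '[[[1.4,0.02,-0.1,0,0,0.7],[2.8,0.03,-0.1,0,0,1.4],[4.2,0.05,-0.1,0,0,2.1],[5.3,0.06,-0.1,0,0,2.8],[5.83,0.06,-0.1,0,0,3.13]]]'| grep tcp; python3 -m inch '[[[0,0,0,0,0,0],[0,0,0,0,0,0]]]'| grep tcp; python3 go.py G4 .047
```

```text
tcp_pos: [0.4785, 0.1073, 0.1156]
tcp_pos: [0.4795, 0.1048, 0.116]
[0.065, -0.012, 1.724, -0.005, 0.005, 0.012] tcp [0.4795 0.1048 0.116 ] t 27.875 w 0.0366 F [-0.  -0.5 -0.5]
```

```bash
python3 -m inch '[[[0.06,-0.01,0.3,0,0,0],[0.06,-0.01,0.7,0,0,0],[0.06,-0.01,1.1,0,0,0],[0.06,-0.01,1.5,0,0,0],[0.06,-0.01,1.7,0,0,0]]]'| grep -v rot;python3 -m inch '[[[0,0,0,0,0,0],[0,0,0,0,0,0]]]'| grep -v rot;  python3 go.py G4 .0455
```

```text
t: 28.5
tcp_pos: [0.4792, 0.1075, 0.0469]
force: [-0.1, 0.3, -2.7]
gripper_width: 0.037
gripper_force: 60.5
t: 28.75
tcp_pos: [0.4802, 0.1078, 0.0487]
force: [0.4, -0.2, -1.3]
gripper_width: 0.037
gripper_force: 60.5
[-0.014, -0.013, 0.081, 0.004, -0.002, 0.005] tcp [0.4802 0.1078 0.0487] t 28.75 w 0.037 F [ 0.4 -0.2 -1.3]
```

```bash
python3 -m inch '[[[0,0,0.08,0,0,0],[0,0,0.08,0,0,0]]]'| grep -v rot;python3 -m inch '[[[0,0,0,0,0,0],[0,0,0,0,0,0],[0,0,0,0,0,0],[0,0,0,0,0,0]]]' 0| grep -v rot; python3 -m inch '[[[0,0,-0.4,0,0,0],[0,0,-1,0,0,0],[0,0,-1.6,0,0,0],[0,0,-2.4,0,0,0],[0,0,-3.2,0,0,0]]]'| grep tcp; python3 -m inch '[[[-1.4,0,0,0,0,0],[-2.8,0,0,0,0,0],[-4.2,0,0,0,0,0],[-5.6,0,0,0,0,0],[-5.6,0,0,0,0,0]]]'| grep tcp; python3 -m inch '[[[0,0,0,0,0,0],[0,0,0,0,0,0]]]'| grep tcp
python3 chk.py .4796 .1074 .044 .056; python3 chk.py .4969 .1773 .042 .056;  python3 - <<'E'
from station import vision
import cv2,numpy as np
a=vision.read_camera('side')['img'][110:250,230:350,::-1]; b=vision.read_camera('top')['img'][200:300,110:300,::-1]
cv2.imwrite('pics/end.png',np.hstack([cv2.resize(a,(342,400)),cv2.resize(b,(456,400)) ]))
E
```

```text
t: 29.0
tcp_pos: [0.4805, 0.1079, 0.0456]
force: [0.4, -0.0, -0.1]
gripper_width: 0.0366
gripper_force: 60.6
t: 29.5
tcp_pos: [0.4799, 0.1077, 0.0452]
force: [0.6, -0.2, -0.3]
gripper_width: 0.0854
gripper_force: 0.0
tcp_pos: [0.4798, 0.1077, 0.1753]
tcp_pos: [0.4254, -0.1127, 0.1743]
tcp_pos: [0.4266, -0.1088, 0.1736]
top 181 [0.4817 0.1103 0.05  ] 0.0523 0.05597487552406655
top 26 [0.4774 0.1115 0.0616] 0.0615 0.06706025259414028
side 40 [0.4865 0.1072 0.0501] 0.0528 0.055394504126919375
side 9 [0.4786 0.1131 0.0609] 0.0635 0.06531474446205665
top 404 [0.4996 0.1812 0.049 ] 0.0473 0.05587534254575344
top 28 [0.4988 0.1806 0.0617] 0.0614 0.0672792561210308
side 300 [0.5002 0.1766 0.0491] 0.048 0.055962522162834816
side 22 [0.4964 0.1756 0.0622] 0.0612 0.06667616625432982
```

View pics/end.png

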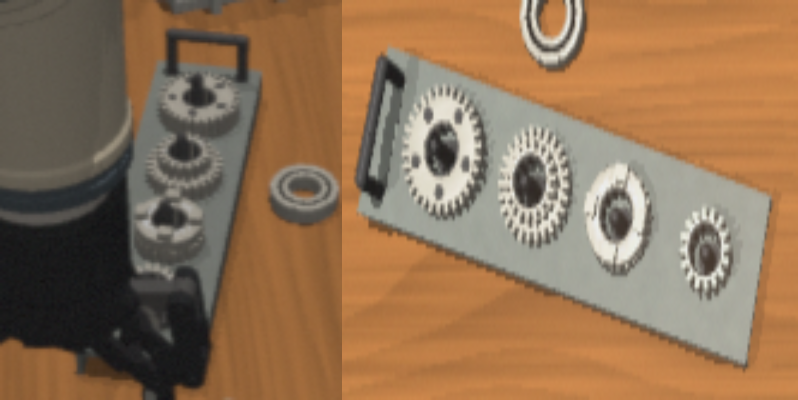

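All four gears lie flat on the grey rack. From its handle they run large (440,155), double (535,180), dog (617,215) and pinion (705,250).

```bash
python3 -c "
from station import workorder;print(workorder.finish_job())"
```

```text
the job is handed in; nothing more can be done
None
```

The job is handed in at about 31 s: all four gears are on the grey rack in reverse order (large, double, dog, pinion from its handle), and camera checks showed each flat and fully down on its own peg.

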